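# Roll a round bar into the V-blocks of a drill-press board

## Task

Get the long round aluminium bar that lies on the plywood drill-press board ready for cross-drilling: roll it gently along the board by its side until it drops into the V-blocks, and push it along the V by its end until it butts up against the fence. Only push it with the fingertips or the outside of the fingers - never take it between the fingers, lift it or carry it - leave everything else where it is, and finish clear with the bar lying still in the V.

Things in the scene. Friction and masses are not known exactly. Their poses are not given: they have to be found in the camera images.
- bar_center (a point): Centre of the bar to roll: solid aluminium, 32 mm diameter, 160 mm long, 0.25 to 0.45 kg, on its side on the board left or right of the V, askew to it by up to 0.25 rad. x axis along the bar (y, z turn as it rolls). z is 0.052 m on the flat, about 0.041 m down in the V. Some rolling resistance: at 0.1 m/s it stops within about 10 mm of being let go; smooth, friction about 0.4 against everything.
- board: Fixed plywood drill-press board, 300 (x) by 520 (y) by 36 mm thick, flat and level; its two thin aluminium tracks are flush. Origin: centre of its underside (z = 0); top at z = 0.036 m. x points away from the robot along the V, y along the fence to the left; turned up to 0.15 rad. The bar's centre starts at x = -20 to 17 mm, 90 to 170 mm to the left or right of y = 0.
- v_mid (a point): At the board's (10, 0, 36) mm, axes as the board's: middle of the V at top level. Two steel V-blocks, 60 mm wide, 80 long, stand in line along x, 30 mm apart (board x -85 to -5 and 25 to 105 mm), tops flush with the board. Their 90 degree V is 36 mm wide at the top, 18 deep, with a 12 mm flat land each side. Down in it the bar's centre is 4.6 mm, its top 20.6 mm above the board.
- slot_mouth (a point): At the board's (-150, 0, 36) mm: middle of the near end of the slot that houses the V-blocks. The slot is 60 mm wide, 30 mm deep and runs from the near edge to the fence; it is open where there is no V-block.
- fence_mid (a point): At the board's (115, 0, 36) mm: foot of the fence's face on the V's middle line. The fence is a fixed aluminium bar along y, 500 mm long, 25 thick, 30 high above the board; two star knobs on it at y = +-215 mm reach 52 mm above the board. The bar butts against it when its centre is at board x = 35 mm (near end at -45 mm).
- spool: Bystander: empty dark metal reel spool, 68 mm across, 24 mm high, lying flat on the board on the other side of the V-blocks from the bar. Origin: centre of its underside.
- offcut: Bystander: short aluminium offcut standing upright on the board's near left corner, 32 mm in diameter, 40 mm high. Origin: centre of its underside.
- reel_a: Bystander: black fly reel lying flat, 78 mm across, 31 mm high with a white crank knob up to 51 mm, foot sticking out 12 mm at its -y side; on the bench left of the board. Origin: centre of its underside.
- reel_b: Bystander: black fly reel lying flat, 70 mm across, otherwise as the first; on the bench right of the board. Origin: centre of its underside.
- grease: Bystander: white grease tub with a yellow lid, 100 mm across, 96 mm high, left of the board. Origin: centre of its underside.
- screwdriver: Bystander: screwdriver 190 mm long, 26 mm thick, lying right of the board. Origin: middle of its length, on the bench; handle towards its -x.
- caliper: Bystander: steel caliper 220 mm long, 10 mm thick, lying left of the board. Origin: middle of its length, on the bench.
There are look-alikes about, which are no part of the job. Of the things like the part that bears bar_center, leave any that is black; of the rest the smaller one is meant.

How it is judged:
By the outcome, as a careful person would: the job done as asked, in the order asked, and still so for the second after the job is handed in, with the robot touching nothing.
It also fails if it takes over 43 s, if anything falls off the work surface, if the arm or the gripper's body presses on something with over 40 N, if the wrist force passes 120 N, or if a joint passes its speed limit or range.

## Robot

A 6-joint arm with a two-finger parallel gripper is mounted at the origin on the work surface. World frame = base frame: x ahead of the robot, y to its left, z up, the work surface at z = 0. Lengths are in mm, angles in degrees, forces in N, time in s.
With the tool pointing down it reaches from about 350 to 850 mm from the base axis. Payload 8.1 kg.
Tool frame: the origin (TCP) lies at the very end of the fingers, on their centre line; the grasp point (between the pads) lies 19 mm behind it; z points along the fingers, y is the direction in which the jaws open and shut (so a half turn about z gives the same grasp; the last joint's range is limited). The gripper opens to 85 mm and grips with 20 to 120 N. Pads are 22 mm wide; open, the fingers measure 114 mm over their backs; the gripper's body (76 mm by 85 mm) begins 54 mm behind the grasp point. The pads swing forward as they close: fully open they stand 13 mm farther back than shut.
Start: joints at [-70.726, 7.471, 85.268, -0, 87.261, -4.893], TCP at [245.662, -547.408, 231.292] pointing down, gripper open.
Joint ranges: [-169.43, 169.43], [-51.17, 129.36], [1.28, 143.12], [-76.62, 256.62], [0, 156.53], [-152.29, 152.29]. Speed limits (degrees/s): [136.94, 136.94, 159.86, 180, 180, 180].

## Interface

Orientations are given as [roll, pitch, yaw] about the fixed x, y, z axes, in that order (R = Rz(yaw) Ry(pitch) Rx(roll)).
In Python, from bench import r gives the robot as it stands.
- The arm moves only by the shell command python3 -m crank 'ROWS' [OPENING] [FORCE]. ROWS is JSON, a list that holds one entry, the list of rows, each a list of 6 numbers: the shift along the tool's x, y, z in m, then the turn, a rotation vector about the tool's x, y, z in rad. A call has 1 to 10 rows; each row is the pose to reach, as a shift and turn from the pose measured when the call began, along the tool's axes at that moment; what a row does not reach only later rows make up. A row lasts 1/8 s, in which the tool goes at most 62.5 mm and 10.7 degrees, less where a joint would pass 70% of its speed; a pose out of reach is approached as far as the arm can. A call with a gripper value outside its range is refused whole. OPENING is the closure, from 0 (fully open) to 1 (shut), set as the call begins (- or left out, the last holds). The fingers move at their own pace and stop on an object; FORCE is the grip in N (left out, the last holds). Time passes only in rows, so rows that repeat a pose let the fingers close. It gives the time, the measured TCP pose, the force and the opening at its end, in the units of the state.
- r.sense(): the state, without advancing time (a new reading comes with each control period).
- r.snapshot(name): name is "scene" or "top" or "wrist"; returns (picture, depth): 420x560x3 uint8, blue, green, red; 420x560 float32, mm along the optical axis (not along the pixel's ray), 0 where there is no reading.
- r.get_calibration(name): a dict with "mtx" (3x3 intrinsics, pixels), "cam_to_world" (4x4, takes a point from camera to world coordinates). Camera axes: x right, y down, z forward; pixel columns grow to the right and rows downward; lengths in mm; the calibration is good to about 2 mm. A picture is of the moment at which its call begins: read the wrist's pose just before it. get_calibration takes no time and is no camera call; for the wrist camera it gives the pose at the moment of the call.
- r.hand_in(): hands the job in, once; it reports no verdict.
Trained networks look in the newest picture that a camera, given by its name, has taken for a name from the list of things; names that differ only in an ending like _2 or _b are one class to them, and where a whole thing is asked for, a point or a joint stands for the part that bears it (a point fixed in the world has none). Each returns a list of dicts, best first, with "conf" (0 to 1); they miss things now and then, are a little off and sometimes report something else, mostly with a low value. They report only what shows in the picture. A call takes as long as a camera call. They do not tell look-alikes from the thing itself.
- r.look_for(thing, camera): "extent" ([left, top, right, bottom] in pixels, round what is visible of it).
- r.landmark_of(thing, camera): "pixel" ([column, row] in pixels: a listed point, or the origin of a listed thing).
The state is a dict: "time": time; "joint_pos": joint angles; "qd": joint speeds; "joint_efforts": joint torques, N m; "tool_pos": TCP position; "tcp_rot": TCP orientation; "ft_force": force on the tool from outside, world axes, zero at the start; "wrist_torque": the same for the moment, N m; "finger_gap": finger opening in mm.
Only numpy, scipy, OpenCV 4.12 (cv2) and the standard library are available. Lean on these libraries where they do the work, as an engineer would, in place of code of your own. Each camera call takes 0.05 s, during which the arm holds its last target.

## Working session

There is one attempt and no reset: what is moved stays moved. The work goes in short steps, Python scripts to look and compute and a shell command to move; the robot and the scene stay as the last step left them, time stands still between calls to the robot, and variables do not carry over. Pictures are saved under pics/ and viewed, and the job is handed in when it is done.

```bash
ls; mkdir -p pics; python3 - <<'E'
from bench import r
import cv2,numpy as np
print(r.sense())
for n in ["scene","top"]:
    im,d=r.snapshot(n); cv2.imwrite(f"pics/{n}0.png",im); np.save(f"pics/{n}0_d.npy",d)
    c=r.get_calibration(n); print(n,np.round(c["mtx"],1).tolist(),np.round(c["cam_to_world"],3).tolist())
    for t in ["bar_center"]:
        print(r.look_for(t,n)); print(r.landmark_of(t,n))
    for t in ["v_mid","slot_mouth","fence_mid","board"]:
        print(t,r.landmark_of(t,n)[:2])
print(r.sense()["time"])
E
```

```text
pics
{'time': 0.0, 'joint_pos': array([-7.07252162e+01,  7.51188486e+00,  8.53299017e+01,  1.85359746e-04,
        8.72607510e+01, -4.89230233e+00]), 'qd': array([ 0.12515365,  0.06325119,  0.01473922, -0.04445144, -0.00046605,
       -0.04894861]), 'joint_efforts': array([ 1.91993502e-05, -5.69393992e+01, -5.00558925e+01, -6.19837442e-05,
        1.49103825e-02,  3.26368513e-05]), 'tool_pos': array([ 245.48797017, -546.88531055,  230.27205852]), 'tcp_rot': array([-1.79897852e+02, -8.92917327e-03,  2.41670691e+01]), 'ft_force': array([-0.04357228,  0.24674859,  0.81026058]), 'wrist_torque': array([ 0.04816431, -0.02942156,  0.01528893]), 'finger_gap': 85.62701794058941}
scene [[421.0, 0.0, 278.8], [0.0, 421.0, 207.0], [0.0, 0.0, 1.0]] [[-0.151, 0.643, -0.751, 1303.089], [0.988, 0.106, -0.108, 125.172], [0.01, -0.759, -0.651, 799.179], [0.0, 0.0, 0.0, 1.0]]
[{'extent': [375.6, 164.4, 385.9, 204.8], 'conf': 0.89}, {'extent': [300.2, 219.7, 325.5, 270.7], 'conf': 0.69}, {'extent': [194.8, 148.1, 239.7, 198.6], 'conf': 0.6}]
[{'pixel': [216.9, 172.2], 'conf': 0.88}, {'pixel': [312.3, 243
[... 329 characters left out ...]
[-0.013, -0.998, 0.062, 375.068], [-1.0, 0.013, 0.007, 7.087], [-0.008, -0.062, -0.998, 1405.705], [0.0, 0.0, 0.0, 1.0]]
[{'extent': [239.1, 147.6, 261.4, 196.4], 'conf': 0.75}, {'extent': [333.8, 234.4, 391.8, 296.6], 'conf': 0.73}, {'extent': [186.1, 255.1, 197.7, 308.6], 'conf': 0.57}]
[{'pixel': [362.2, 264.8], 'conf': 0.92}, {'pixel': [189.6, 283.8], 'conf': 0.87}, {'pixel': [249.5, 171.8], 'conf': 0.64}, {'pixel': [291.4, 167.8], 'conf': 0.48}, {'pixel': [115.3, 198.1], 'conf': 0.33}]
v_mid [{'pixel': [287.0, 167.7], 'conf': 0.91}]
slot_mouth [{'pixel': [296.8, 219.4], 'conf': 0.82}]
fence_mid [{'pixel': [282.1, 136.4], 'conf': 0.92}]
board [{'pixel': [288.3, 173.7], 'conf': 0.87}]
0.7
```

```bash
python3 - <<'E'
import cv2
im=cv2.imread("pics/top0.png"); c=im[100:320,80:460]; cv2.imwrite("pics/top0c.png",cv2.resize(c,None,fx=2.1,fy=2.1,interpolation=cv2.INTER_CUBIC))
E
```

```text
(no output)
```

View pics/top0.png

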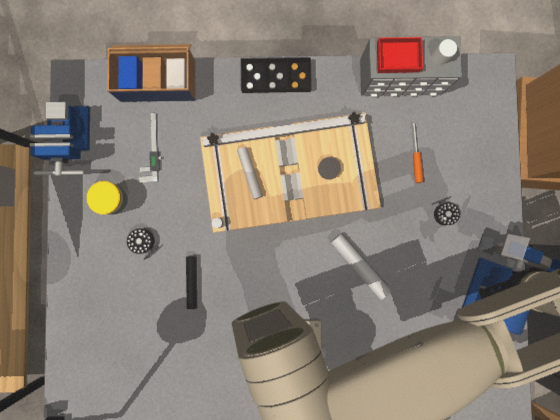

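View pics/scene0.png

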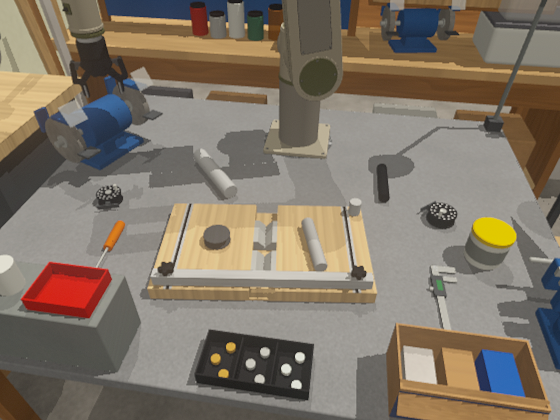

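View pics/top0c.png

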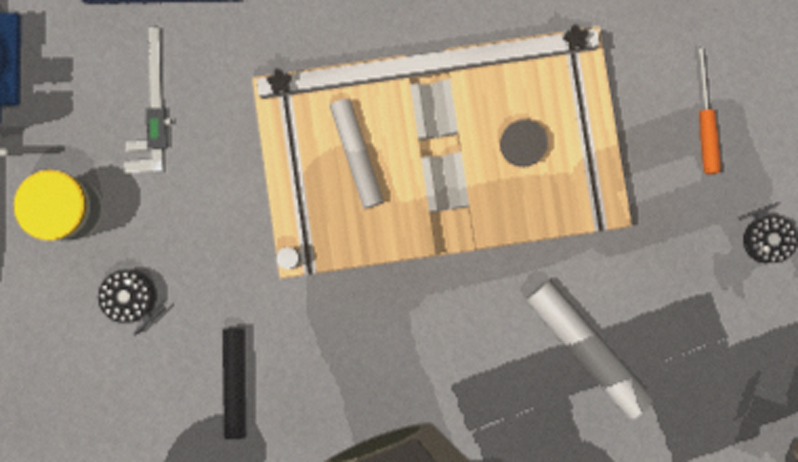

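```bash
cat > h.py <<'E'
import numpy as np,cv2
from bench import r
def ray(cal,px,z):
    K=cal["mtx"];T=np.array(cal["cam_to_world"])
    v=np.linalg.inv(K)@np.array([px[0],px[1],1.]); d=T[:3,:3]@v;o=T[:3,3]
    return (o+d*(z-o[2])/d[2])
def proj(cal,P):
    K=cal["mtx"];T=np.linalg.inv(np.array(cal["cam_to_world"]))
    p=T[:3,:3]@np.array(P,float)+T[:3,3]; q=K@p; return q[:2]/q[2]
def cloud(cal,d):
    h,w=d.shape;u,v=np.meshgrid(np.arange(w),np.arange(h))
    K=cal["mtx"];T=np.array(cal["cam_to_world"])
    P=np.stack([(u-K[0,2])/K[0,0]*d,(v-K[1,2])/K[1,1]*d,d],-1)
    return P@T[:3,:3].T+T[:3,3]
E
python3 - <<'E'
from h import *
c=r.get_calibration("top"); s=r.get_calibration("scene")
for n,px in [("v_mid",(287,167.7)),("slot",(296.8,219.4)),("fence",(282.1,136.4))]: print(n,ray(c,px,36).round(1))
print("v_mid scene",ray(s,(265.2,252.3),36).round(1), ray(s,(261,276.7),36).round(1))
print("bar",ray(c,(249.5,171.8),52).round(1),ray(s,(312.3,243.5),52).round(1))
for n,cal in(("top",c),("scene",s)):
    d=np.load(f"pics/{n}0_d.npy"); P=cloud(cal,d)
    # board-ish area points
    bl=[ray(cal,p,36) for p in ([(205,140),(368,118)] if n=="top" else [])]
    x0,x1,y0,y1=(235,145,265,200) if n=="top" else (298,215,328,272)
    x0,y0,x1,y1=(235,145,265,200) if n=="top" else (298,215,328,272)
    Q=P[y0:y1,x0:x1].reshape(-1,3); Q=Q[(d[y0:y1,x0:x1].ravel()>0)]
    print(n,"z pct",np.percentile(Q[:,2],[5,25,50,75,95]).round(1))
    m=(Q[:,2]>50)&(Q[:,2]<75); B=Q[m]
    mu=B.mean(0);u,sv,vt=np.linalg.svd(B-mu,full_matrices=False); a=vt[0]*np.sign(vt[0][0]); t=(B-mu)@a
    print(m.sum(),"bar mean",mu.round(1),"yaw",np.degrees(np.arctan2(a[1],a[0])).round(2),"len",t.min().round(1),t.max().round(1),"mid",(mu+a*(t.min()+t.max())/2).round(1), "zmax",B[:,2].max().round(1))
E
```

```text
v_mid [580.5 -12.2  36. ]
slot [420.2 -40.   36. ]
fence [678.7   1.7  36. ]
v_mid scene [598.6  -9.   36. ] [676.6  -5.   36. ]
bar [567.1 102.9  52. ] [565.4 103.8  52. ]
top z pct [32.1 35.5 38.2 62.2 69.1]
548 bar mean [564.3 102.3  64.7] yaw 17.91 len -79.2 81.0 mid [565.1 102.6  64.7] zmax 74.6
scene z pct [33.1 34.7 36.4 62.1 66.8]
653 bar mean [574.6 105.8  62.6] yaw 18.19 len -89.8 73.2 mid [566.8 103.2  62.7] zmax 70.5
```

The bar meant is the plain aluminium one on the board, top (249,172). The bench one at (362,265) is larger and tapered, and the one at (190,283) is black. Next I rectify the view onto the board plane to refine the board pose.

```bash
python3 - <<'E'
from h import *
c=r.get_calibration("top"); im=cv2.imread("pics/top0.png"); d=np.load("pics/top0_d.npy")
P=cloud(c,d)
m=((P[...,2]>24)&(P[...,2]<90)&(d>0)).astype(np.uint8)
m[:, :195]=0; m[:,390:]=0; m[:105]=0; m[240:]=0
m=cv2.morphologyEx(m,cv2.MORPH_OPEN,np.ones((3,3)))
n,l,st,_=cv2.connectedComponentsWithStats(m); k=1+st[1:,4].argmax(); m=(l==k)
Q=P[m]; xy=Q[:,:2].astype(np.float32)
rc=cv2.minAreaRect(xy); print("rect",rc)
# near, left, right edges: refined by fits
v,u=np.nonzero(m)
# near edge: for each column lowest row
pts=[]
for col in range(u.min()+12,u.max()-8,2):
    rr=v[u==col].max(); pts.append(ray(c,(col,rr+.5),36)[:2])
pts=np.array(pts,np.float32); vx,vy,x0,y0=cv2.fitLine(pts,cv2.DIST_HUBER,0,.01,.01).ravel(); print("near edge yaw",np.degrees(np.arctan2(-vx,vy))if vy>0 else np.degrees(np.arctan2(vx,-vy)),x0,y0)
F=P[(P[...,2]>58)&(P[...,2]<74)&m]; a=F[F[:,0]>640]
vx,vy,x0,y0=cv2.fitLine(a[:,:2].astype(np.float32),cv2.DIST_HUBER,0,.01,.01).ravel();print("fence yaw",np.degrees(np.arctan2(-vx,vy)) if vy>0 else np.degrees(np.arctan2(vx,-vy)),x0,y0)
# rectified at z=36: u=(250-y)*, v=(750-x), 1.25px/mm
S=1.25
W=[(750,300),(750,-300),(370,-300),(370,300)]
src=np.float32([proj(c,(x,y,36)) for x,y in W]); dst=np.float32([((300-y)*S,(750-x)*S) for x,y in W])
R=cv2.warpPerspective(im,cv2.getPerspectiveTransform(src,dst),(750,475),flags=cv2.INTER_CUBIC)
cv2.imwrite("pics/rect0.png",R)
E
```

```text
rect ((569.3922729492188, -19.58856201171875), (301.1631164550781, 521.128173828125), 7.698174476623535)
near edge yaw 7.6351385 419.0458 -30.640795
fence yaw 7.771305 693.7304 -3.4472208
```

View pics/rect0.png

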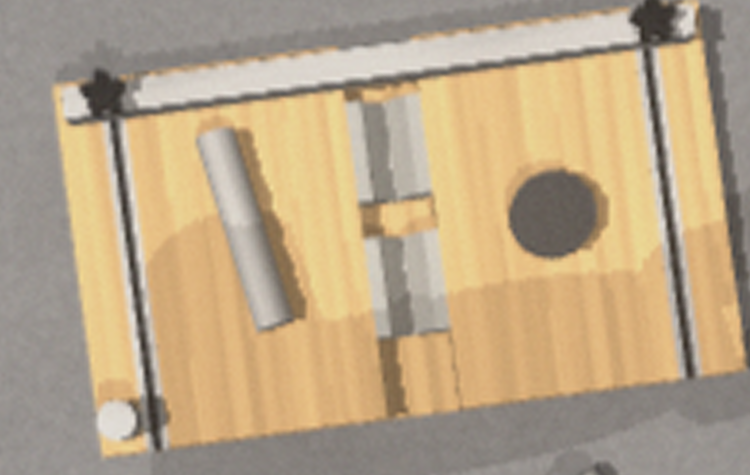

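```bash
cat >> h.py <<'E'
from scipy.spatial.transform import Rotation as Ro
BO=np.array([569.4,-19.6]); BY=np.radians(7.7)
def b2w(x,y): c,s=np.cos(BY),np.sin(BY); return BO+np.array([c*x-s*y,s*x+c*y])
def w2b(p): c,s=np.cos(BY),np.sin(BY); d=np.array(p[:2])-BO; return np.array([c*d[0]+s*d[1],-s*d[0]+c*d[1]])
def pose():
    s=r.sense(); return np.array(s["tool_pos"]),Ro.from_euler("xyz",s["tcp_rot"],degrees=True),s
def delta(pos,yaw):
    p,R,_=pose(); T=Ro.from_euler("xyz",[180,0,yaw],degrees=True)
    d=R.inv().apply(np.array(pos)-p)/1000; rv=(R.inv()*T).as_rotvec()
    return d.round(4).tolist(),rv.round(4).tolist()
def st():
    p,R,s=pose(); print("t",round(s["time"],2),"tcp",p.round(1),"rpy",np.round(s["tcp_rot"],2),"F",np.round(s["ft_force"],1),"gap",round(s["finger_gap"],1),"board",w2b(p).round(1),"byaw",round(s["tcp_rot"][2]-7.7,2))
E
python3 - <<'E'
from h import *
im,d=r.snapshot("wrist"); cv2.imwrite("pics/wrist0.png",im); np.save("pics/wrist0_d.npy",d)
c=r.get_calibration("wrist"); p,R,s=pose()
T=np.array(c["cam_to_world"]); print("cam in tool",R.inv().apply(T[:3,3]-p).round(1)); print((R.inv().as_matrix()@T[:3,:3]).round(2).tolist())
P=cloud(c,d); Q=R.inv().apply((P-p).reshape(-1,3)); dd=d.ravel()
m=(dd>0)&(Q[:,2]<60); print(m.sum()); Q=Q[m]
for y0,y1 in((-70,-20),(20,70)):
    q=Q[(Q[:,1]>y0)&(Q[:,1]<y1)]
    if len(q): print(y0,len(q),np.percentile(q,[0,2,50,98,100],axis=0).round(1).tolist())
print(delta((552,146,160),108)); st()
E
```

```text
cam in tool [  82.5    0.5 -142.3]
[[0.0, -0.95, -0.32], [1.0, 0.0, 0.0], [-0.0, -0.32, 0.95]]
64676
-70 14772 [[-12.6, -70.0, -87.3], [-7.6, -67.8, -85.1], [10.8, -47.0, -66.0], [17.2, -23.4, -19.7], [18.2, -20.0, -12.7]]
20 21345 [[-133.1, 20.0, -86.9], [-116.1, 23.0, -84.8], [9.1, 50.0, -58.9], [50.5, 69.1, 59.2], [61.0, 70.0, 60.0]]
([0.5634, -0.5073, 0.0713], [0.0, 0.0, -1.4632])
t 0.75 tcp [ 245.7 -547.4  231.3] rpy [180.    -0.    24.17] F [-0.7  0.2 -0.7] gap 85.4 board [-391.5 -479.7] byaw 16.47
```

View pics/wrist0.png

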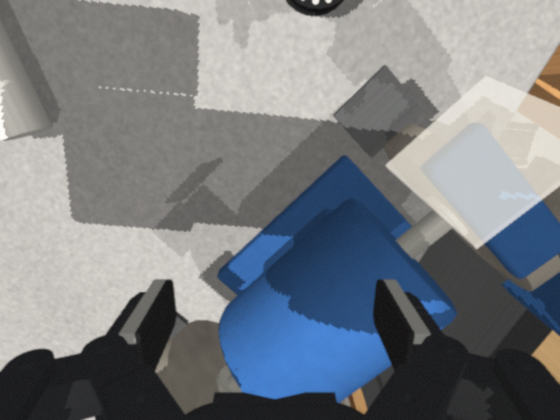

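```bash
python3 - <<'E'
from h import *
d=np.load("pics/wrist0_d.npy"); c=r.get_calibration("wrist"); p,R,s=pose()
P=cloud(c,d); Q=R.inv().apply((P-p).reshape(-1,3)); dd=d.ravel()
for a,b in((-20,-10),(-30,-20),(-40,-30),(-50,-40),(-60,-50),(-70,-60),(-90,-70)):
    for sg in(-1,1):
        q=Q[(dd>0)&(Q[:,2]>a)&(Q[:,2]<b)&(Q[:,1]*sg>15)&(Q[:,1]*sg<90)&(abs(Q[:,0])<40)]
        if len(q)>5: print(a,b,sg,len(q),"x",np.percentile(q[:,0],[2,50,98]).round(1),"y",np.percentile(q[:,1],[2,50,98]).round(1))
g=Q[(dd>0)]; print("highest non-gripper z (tool) :",)
m=(dd>0)&(Q[:,0]>30); print(np.percentile(Q[m][:,2],[0,1]))
E
```

```text
-20 -10 -1 312 x [-10.7   2.4  10.8] y [-48.1 -42.  -41.6]
-20 -10 1 1592 x [-8.1 33.2 39.7] y [43.3 78.7 88.2]
-30 -20 -1 829 x [-10.7   6.4  10.9] y [-54.9 -42.2 -41.6]
-30 -20 1 1025 x [-10.5   7.5  38.4] y [43.1 45.6 88.1]
-40 -30 -1 1029 x [-10.5   6.4  11.1] y [-55.  -42.3 -41.6]
-40 -30 1 1033 x [-10.5   6.4  11.1] y [43.  43.8 56.5]
-50 -40 -1 1124 x [-9.1  6.8 11. ] y [-54.9 -42.4 -41.6]
-50 -40 1 1096 x [-9.2  6.9 11.1] y [43.  43.8 56.2]
-60 -50 -1 1314 x [ 1.4 11.  13.3] y [-68.2 -48.7 -41.8]
-60 -50 1 1282 x [ 1.  11.  13.5] y [43.2 49.9 69.2]
-70 -60 -1 5444 x [-6.6  7.6 13. ] y [-71.8 -57.4 -38.7]
-70 -60 1 5487 x [-6.5  7.8 13.1] y [40.1 58.7 73.4]
-90 -70 -1 5294 x [ 7.9 16.  17.4] y [-67.7 -33.9 -16.7]
-90 -70 1 5863 x [ 7.9 15.7 17.5] y [16.1 36.  71.3]
highest non-gripper z (tool) :
[-22.28074667 -18.99606673]
```

```bash
python3 -m crank '[[[0.045,-0.040,0,0,0,-0.17],[0.09,-0.081,0,0,0,-0.35],[0.135,-0.122,0,0,0,-0.53],[0.18,-0.162,0,0,0,-0.71],[0.225,-0.203,0,0,0,-0.89],[0.27,-0.243,0,0,0,-1.07],[0.315,-0.284,0,0,0,-1.25],[0.36,-0.324,0.01,0,0,-1.43],[0.405,-0.365,0.02,0,0,-1.463],[0.45,-0.405,0.035,0,0,-1.463]]]' 0
```

```text
time: 2.0
tool_pos: [491.5, 8.3, 196.9]
tcp_rot: [179.9, 0.1, 108.0]
ft_force: [0.4, -1.1, -0.4]
finger_gap: 85.1
```

```bash
python3 - <<'E'
from h import *
st(); print(delta((548,158,110),108))
E
```

```text
t 2.0 tcp [491.5   8.3 196.9] rpy [1.7988e+02 6.0000e-02 1.0803e+02] F [ 0.4 -1.1 -0.4] gap 85.1 board [-73.5  38.1] byaw 100.33
([0.1249, 0.0999, 0.0869], [0.0021, 0.0011, 0.0006])
```

```bash
python3 -m crank '[[[0.042,0.033,0.02,0,0,0],[0.084,0.066,0.04,0,0,0],[0.125,0.1,0.06,0.002,0.001,0],[0.125,0.1,0.087,0.002,0.001,0],[0.125,0.1,0.087,0.002,0.001,0]]]'; python3 - <<'E'
from h import *
st()
c=r.get_calibration("wrist")
im,d=r.snapshot("wrist"); cv2.imwrite("pics/wrist1.png",im)
P=cloud(c,d); 
b=np.stack([*np.moveaxis((P[...,:2]-BO)@np.array([[np.cos(BY),-np.sin(BY)],[np.sin(BY),np.cos(BY)]]),-1,0)],-1)
m=(d>0)&(P[...,2]>48)&(P[...,2]<78)&(b[...,0]>-90)&(b[...,0]<108)&(b[...,1]>60)&(b[...,1]<165)
# exclude fingers: keep near expected axis
a=np.array([np.cos(np.radians(18)),np.sin(np.radians(18))]);n=np.array([-a[1],a[0]])
e=(P[...,:2]-np.array([566,103]))@n; m&=abs(e)<24
B=P[m]; mu=np.median(B,0); top=B[B[:,2]>np.percentile(B[:,2],60)]
vx,vy,x0,y0=cv2.fitLine(top[:,:2].astype(np.float32),cv2.DIST_HUBER,0,.01,.01).ravel(); 
if vx<0: vx,vy=-vx,-vy
t=(B[:,:2]-[x0,y0])@[vx,vy]; t0,t1=np.percentile(t,[.3,99.7]); print(m.sum(),"yaw",np.degrees(np.arctan2(vy,vx)),"t",t0,t1,"mid",x0+vx*(t0+t1)/2,y0+vy*(t0+t1)/2,"ztop",np.percentile(B[:,2],[50,90,99]))
bt=P[(d>0)&(b[...,0]>-100)&(b[...,0]<60)&(b[...,1]>40)&(b[...,1]<90)&(P[...,2]<45)]; print("board z",np.percentile(bt[:,2],[10,50,90]))
E
```

```text
time: 2.62
tool_pos: [545.9, 158.2, 107.2]
tcp_rot: [-179.7, -0.0, 108.1]
ft_force: [-0.7, -0.9, 0.2]
finger_gap: 85.8
t 2.62 tcp [545.9 158.2 107.2] rpy [-1.7969e+02 -3.0000e-02  1.0810e+02] F [-0.7 -0.9  0.2] gap 85.8 board [  0.5 179.4] byaw 100.4
9774 yaw 17.696184 t -64.34494323742503 64.55734216941866 mid 563.3211449930812 104.23087455431279 ztop [64.50042489 67.52237926 68.39650366]
board z [35.23546545 35.93976805 36.65821145]
```

View pics/wrist1.png

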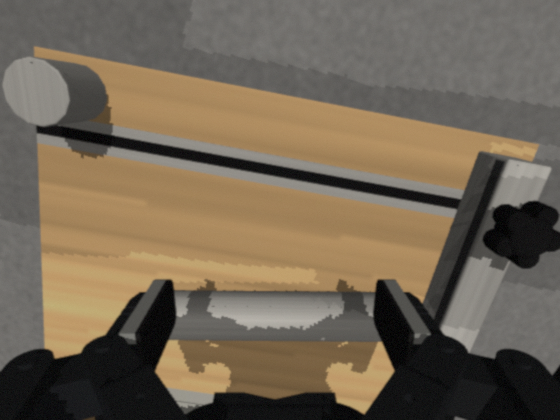

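```bash
python3 -m crank '[[[0,0,0.035,0,0,0],[0,0,0.07,-0.005,0,0],[-0.01,0,0.076,-0.005,0,0],[-0.022,0,0.076,-0.005,0,0],[-0.022,0,0.076,-0.005,0,0]]]'; python3 - <<'E'
from h import *
st()
E
```

```text
time: 3.3
tool_pos: [555.9, 135.7, 35.6]
tcp_rot: [179.7, 0.0, 107.9]
ft_force: [0.4, -0.2, 0.2]
finger_gap: 85.6
t 3.3 tcp [555.9 135.7  35.6] rpy [1.7966e+02 4.0000e-02 1.0794e+02] F [ 0.4 -0.2  0.2] gap 85.6 board [  7.4 155.7] byaw 100.24
```

```bash
python3 -m crank '[[[-0.005,-0.001,0.002,0,0,0],[-0.010,-0.002,0.004,0,0,0.01],[-0.016,-0.003,0.004,0,0,0.03],[-0.022,-0.004,0.004,0,0,0.055],[-0.027,-0.005,0.004,0,0,0.08],[-0.033,-0.006,0.004,0,0,0.105],[-0.039,-0.007,0.004,0,0,0.13],[-0.045,-0.008,0.004,0,0,0.15],[-0.051,-0.009,0.004,0,0,0.165],[-0.056,-0.010,0.004,0,0,0.175]]]'; cat > look.py <<'E'
from h import *
import sys
name=sys.argv[1]; st()
def rect(cam):
    c=r.get_calibration(cam); im,d=r.snapshot(cam)
    S=2.0; x0,x1,y0,y1=-130,130,-70,180   # board coords
    W=[(x1,y1),(x1,y0),(x0,y0),(x0,y1)]
    src=np.float32([proj(c,(*b2w(x,y),52)) for x,y in W]); dst=np.float32([((y1-y)*S,(x1-x)*S) for x,y in W])
    R=cv2.warpPerspective(im,cv2.getPerspectiveTransform(src,dst),(int((y1-y0)*S),int((x1-x0)*S)))
    return im,d,c,R
im,d,c,R=rect("top"); cv2.imwrite(f"pics/{name}_top.png",R)
im,d,c=(*r.snapshot("scene"),r.get_calibration("scene")); cv2.imwrite(f"pics/{name}_scene.png",cv2.resize(im[190:310,140:390],None,fx=3,fy=3,interpolation=cv2.INTER_CUBIC))
im,d=r.snapshot("wrist"); cv2.imwrite(f"pics/{name}_wrist.png",im)
E
python3 look.py a
```

```text
time: 4.55
tool_pos: [563.7, 78.9, 31.6]
tcp_rot: [179.7, -0.0, 97.9]
ft_force: [-0.6, -0.1, 0.6]
finger_gap: 85.4
t 4.55 tcp [563.7  78.9  31.6] rpy [ 1.7965e+02 -1.0000e-02  9.7870e+01] F [-0.6 -0.1  0.6] gap 85.4 board [ 7.6 98.4] byaw 90.17
```

View pics/a_scene.png

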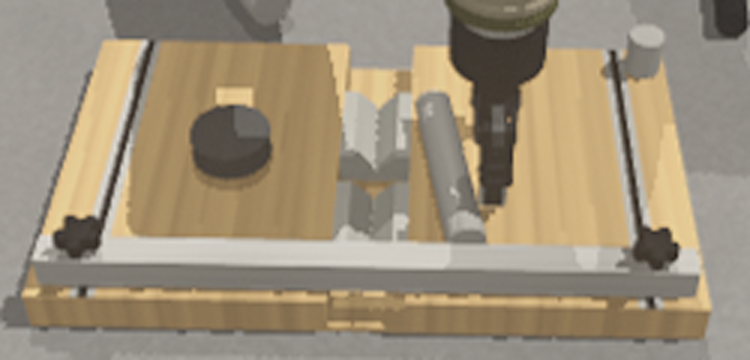

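View pics/a_wrist.png

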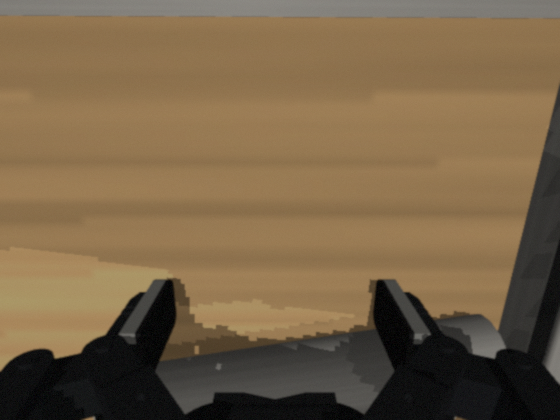

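View pics/a_top.png

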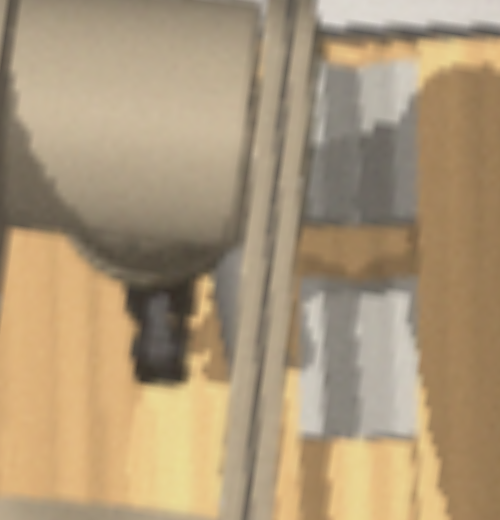

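```bash
cat > barpose.py <<'E'
from h import *
import sys
def barpose(cams=("scene",),yr=(-25,95),xr=(-110,113.5),zr=(48,74),tag=None):
    st()
    for n in cams:
        c=r.get_calibration(n); im,d=r.snapshot(n)
        if tag: cv2.imwrite(f"pics/{tag}_{n}.png",im if n!="scene" else cv2.resize(im[190:310,140:390],None,fx=3,fy=3,interpolation=cv2.INTER_CUBIC))
        P=cloud(c,d); cs,sn=np.cos(BY),np.sin(BY); D=P[...,:2]-BO
        b=np.stack([cs*D[...,0]+sn*D[...,1],-sn*D[...,0]+cs*D[...,1],P[...,2]],-1)
        m=(d>0)&(b[...,0]>xr[0])&(b[...,0]<xr[1])&(b[...,1]>yr[0])&(b[...,1]<yr[1])&(b[...,2]>zr[0])&(b[...,2]<zr[1])
        k,l,stt,_=cv2.connectedComponentsWithStats(m.astype(np.uint8))
        if k<2: print(n,"none"); continue
        m=l==1+stt[1:,4].argmax(); B=b[m]
        top=B[B[:,2]>np.percentile(B[:,2],60)]
        vx,vy,x0,y0=cv2.fitLine(top[:,:2].astype(np.float32),cv2.DIST_HUBER,0,.01,.01).ravel()
        if vx<0: vx,vy=-vx,-vy
        t=(B[:,:2]-[x0,y0])@[vx,vy]; t0,t1=np.percentile(t,[.5,99.5]); f=lambda t:(round(float(x0+vx*t),1),round(float(y0+vy*t),1))
        zz=b[(d>0)&(b[...,0]>-85)&(b[...,0]<105)&(abs(b[...,1])>20)&(abs(b[...,1])<55)&(b[...,2]<45)][:,2]
        print(n,"N",m.sum(),"byaw",round(float(np.degrees(np.arctan2(vy,vx))),2),"near",f(t0),"mid",f((t0+t1)/2),"far",f(t1),"len",round(float(t1-t0),1),"ztop",np.percentile(B[:,2],[50,90,98]).round(1),"boardz",np.round(np.median(zz),1) if len(zz) else None)
        y0,x0_=np.nonzero(m); print("  px",x0_.min(),y0.min(),x0_.max(),y0.max())
E
python3 - <<'E'
from barpose import *
barpose(("scene","wrist"),yr=(-25,88))
E
```

```text
t 4.7 tcp [563.7  79.1  31.6] rpy [ 1.7965e+02 -2.0000e-02  9.7880e+01] F [ 0.9  0.  -1. ] gap 85.3 board [ 7.6 98.5] byaw 90.18
scene N 649 byaw 10.37 near (-54.6, 48.6) mid (23.7, 62.9) far (102.0, 77.2) len 159.2 ztop [63.8 67.  68.5] boardz 34.5
  px 277 220 299 271
wrist N 10979 byaw 8.19 near (-41.1, 61.2) mid (6.2, 68.0) far (53.5, 74.8) len 95.6 ztop [60.3 65.8 67.6] boardz 36.1
  px 155 326 394 414
```

```bash
python3 -m crank '[[[0.012,0,0,0,0,0],[0.020,0.016,0,0,0,0],[0.020,0.030,0,0,0,0],[0.020,0.030,0,0,0,0],[0.002,0.030,0,0,0,0],[-0.014,0.030,0,0,0,0],[-0.014,0.030,0,0,0,0],[-0.010,0.030,0,0,0,0]]]';python3 - <<'E'
from barpose import *
barpose(("scene",),yr=(-25,70),tag="b")
E
```

```text
time: 5.8
tool_pos: [594.6, 73.1, 31.8]
tcp_rot: [179.7, -0.0, 97.8]
ft_force: [-1.1, 0.6, -0.1]
finger_gap: 85.7
t 5.8 tcp [594.6  73.1  31.8] rpy [ 1.7966e+02 -3.0000e-02  9.7830e+01] F [-1.1  0.6 -0.1] gap 85.7 board [37.4 88.5] byaw 90.13
scene N 643 byaw 4.65 near (-53.2, 24.3) mid (26.5, 30.8) far (106.2, 37.3) len 159.9 ztop [64.  67.  68.2] boardz 34.5
  px 268 221 283 271
```

View pics/b_scene.png

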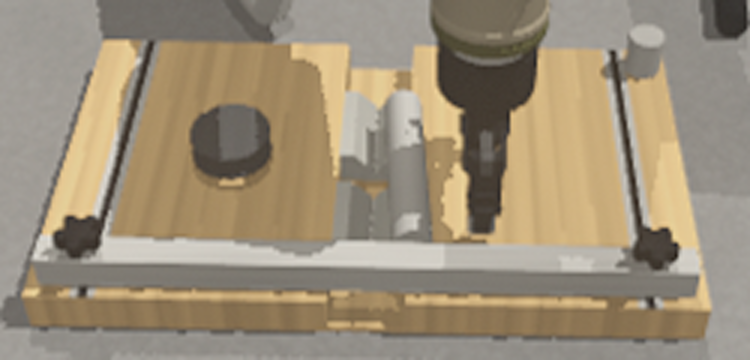

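```bash
python3 -m crank '[[[-0.010,0,0,0,0,0],[-0.020,0,0,0,0,0],[-0.029,0,0,0,0,0],[-0.038,0,0,0,0,0],[-0.045,0,0,0,0,0],[-0.050,0,0,0,0,0],[-0.054,0,0,0,0,0],[-0.054,0,0,0,0,0]]]';python3 - <<'E'
from barpose import *
barpose(("scene",),yr=(-30,25),zr=(44,74),tag="c")
E
```

```text
time: 6.85
tool_pos: [601.9, 20.4, 31.6]
tcp_rot: [179.7, -0.1, 97.9]
ft_force: [0.2, 0.7, -0.1]
finger_gap: 85.4
t 6.85 tcp [601.9  20.4  31.6] rpy [ 1.7966e+02 -5.0000e-02  9.7860e+01] F [ 0.2  0.7 -0.1] gap 85.4 board [37.6 35.2] byaw 90.16
scene N 529 byaw 0.96 near (-51.8, 1.6) mid (26.4, 2.9) far (104.6, 4.2) len 156.4 ztop [53.5 55.9 57.9] boardz 34.5
  px 257 224 269 271
```

View pics/c_scene.png

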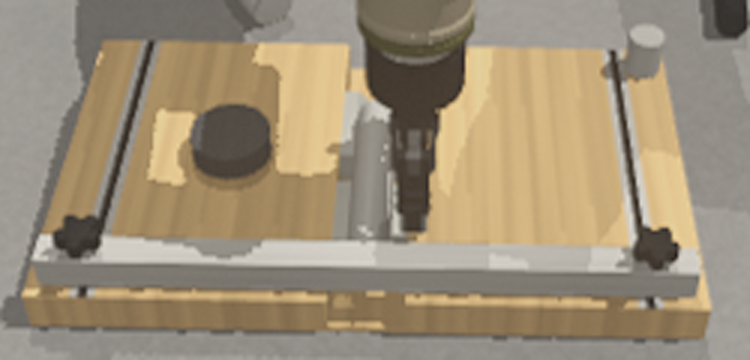

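```bash
python3 -m crank '[[[0.008,0,0,0,0,0],[0.012,0,-0.04,0,0,0],[0.012,-0.03,-0.09,0,0,0]]]'; python3 -m crank '[[[-0.02,-0.03,0,0,0,0],[-0.047,-0.06,0,0,0,0],[-0.047,-0.093,0,0,0,0],[-0.047,-0.093,0,0,0,0],[-0.047,-0.093,0,0,0,0]]]' 1 20; python3 - <<'E'
from barpose import *
barpose(("scene",),yr=(-30,25),zr=(44,74),tag="d")
E
python3 - <<'E'
from h import *
print(delta((*b2w(-85,0),60),97.7))
c=r.get_calibration("wrist"); im,d=r.snapshot("wrist"); cv2.imwrite("pics/d_wrist.png",im)
p,R,s=pose(); P=cloud(c,d); Q=R.inv().apply((P-p).reshape(-1,3)); dd=d.ravel()
for a,b in((-10,3),(-20,-10),(-40,-20),(-60,-40)):
    q=Q[(dd>0)&(Q[:,2]>a)&(Q[:,2]<b)&(abs(Q[:,0])<20)&(abs(Q[:,1])<80)]
    if len(q): print(a,b,len(q),np.percentile(q,[1,50,99],axis=0).round(1).tolist())
E
```

```text
time: 7.28
tool_pos: [569.5, 29.4, 121.3]
tcp_rot: [179.8, -0.1, 97.9]
ft_force: [0.3, -0.7, 0.9]
finger_gap: 85.4
time: 7.9
tool_pos: [484.6, -29.6, 121.3]
tcp_rot: [179.7, -0.1, 98.0]
ft_force: [-0.5, 0.4, -0.3]
finger_gap: -0.1
t 7.9 tcp [484.6 -29.6 121.3] rpy [ 1.7969e+02 -8.0000e-02  9.7960e+01] F [-0.5  0.4 -0.3] gap -0.1 board [-85.4   1.5] byaw 90.26
scene N 556 byaw -0.07 near (-52.2, 2.8) mid (26.6, 2.7) far (105.5, 2.6) len 157.6 ztop [52.9 56.  57.1] boardz 34.6
  px 256 224 270 271
([-0.0015, -0.0002, 0.0613], [0.0053, -0.0014, 0.0047])
-10 3 295 [[5.7, -12.5, -10.0], [10.0, -0.3, -7.5], [10.8, 11.8, -3.6]]
-20 -10 797 [[5.5, -13.4, -19.9], [6.9, 0.1, -15.2], [10.9, 13.2, -10.1]]
-40 -20 2113 [[-10.4, -13.3, -39.7], [8.7, -0.3, -30.9], [11.2, 13.1, -20.3]]
-60 -40 11314 [[-9.4, -37.2, -59.8], [10.6, -1.7, -54.7], [13.1, 37.1, -41.3]]
```

View pics/d_wrist.png

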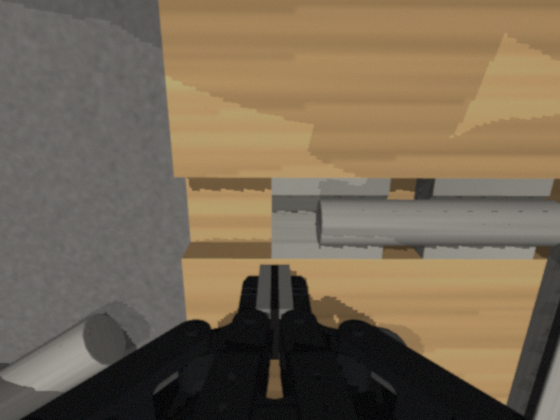

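View pics/d_scene.png

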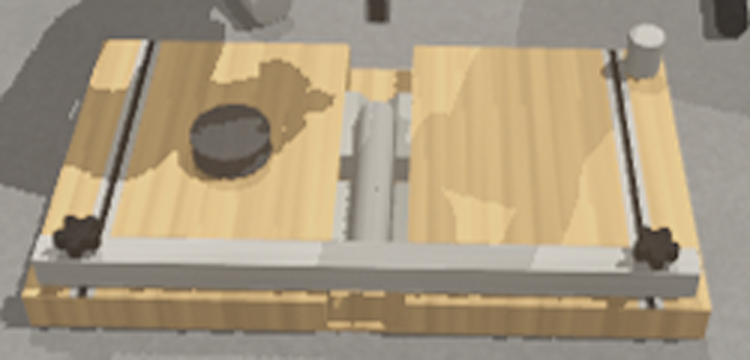

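```bash
python3 -m crank '[[[0,0,0.04,0.005,0,0.004],[0,0,0.075,0.005,0,0.004],[0,0.004,0.083,0.005,0,0.004],[0,0.012,0.083,0.005,0,0.004],[0,0.016,0.083,0.005,0,0.004]]]'; python3 -m crank '[[[0,0.002,0,0,0,0],[0,0.004,0,0,0,0],[0,0.006,0,0,0,0],[0,0.008,0,0,0,0],[0,0.008,0,0,0,0]]]' ; python3 - <<'E'
from barpose import *
barpose(("scene",),yr=(-30,25),zr=(44,74),xr=(-58,113.5))
E
```

```text
time: 8.62
tool_pos: [503.1, -27.3, 40.0]
tcp_rot: [179.9, -0.0, 97.8]
ft_force: [-0.9, -0.2, -0.3]
finger_gap: 0.3
time: 9.25
tool_pos: [509.4, -26.4, 39.7]
tcp_rot: [-179.9, -0.1, 97.8]
ft_force: [-9.9, -1.3, 7.7]
finger_gap: -0.1
t 9.25 tcp [509.4 -26.4  39.7] rpy [-1.7992e+02 -6.0000e-02  9.7760e+01] F [-9.9 -1.3  7.7] gap -0.1 board [-60.4   1.3] byaw 90.06
scene N 573 byaw -0.24 near (-54.4, 3.1) mid (25.1, 2.8) far (104.7, 2.4) len 159.1 ztop [53.3 56.4 62. ] boardz 34.7
  px 256 222 270 270
```

```bash
python3 - <<'E'
from h import *
im,d=r.snapshot("wrist"); cv2.imwrite("pics/e_wrist.png",im)
im,d=r.snapshot("scene"); cv2.imwrite("pics/e_scene.png",cv2.resize(im[180:290,210:320],None,fx=5,fy=5,interpolation=cv2.INTER_CUBIC)); np.save("pics/e_d.npy",d)
c=r.get_calibration("scene");P=cloud(c,d)
# profile along bar: top z per x'
cs,sn=np.cos(BY),np.sin(BY); D=P[...,:2]-BO
b=np.stack([cs*D[...,0]+sn*D[...,1],-sn*D[...,0]+cs*D[...,1],P[...,2]],-1)[d>0]
for x in range(-80,130,8):
    q=b[(abs(b[:,0]-x)<4)&(abs(b[:,1]-2.5)<5)]; print(x,np.percentile(q[:,2],[10,50,90]).round(1) if len(q) else None,end=" | ")
st()
E
```

```text
-80 None | -72 [447.5 448.  448.6] | -64 [449.  449.5 449.6] | -56 [448.9 449.2 449.5] | -48 [ 57.4 104.2 448.7] | -40 [ 55.4 359.6 446.9] | -32 [ 55.8 359.9 442.6] | -24 [148.7 203.4 433.5] | -16 [173.7 313.  419.2] | -8 [ 54.9 392.8 414.2] | 0 [ 54.4 126.9 133.1] | 8 [54.5 55.4 57.2] | 16 [53.9 54.6 57.1] | 24 [54.4 55.5 56.6] | 32 [52.9 54.8 56.9] | 40 [53.4 54.3 57.3] | 48 [54.1 55.6 56.2] | 56 [52.7 54.3 55.9] | 64 [55.  55.2 56.7] | 72 [53.4 55.  57.5] | 80 [-753.4   54.1   57.6] | 88 [-751.2   54.4   57.2] | 96 [-752.8   53.2   56.3] | 104 [53.6 55.8 56.3] | 112 [16.  64.5 64.8] | 120 [ 3.9  6.6 65.4] | 128 [ 4.4  7.5 66.1] | t 9.4 tcp [509.4 -26.4  39.8] rpy [-1.7993e+02 -5.0000e-02  9.7760e+01] F [-9.7 -1.2  6.5] gap 0.1 board [-60.4   1.3] byaw 90.06
```

View pics/e_wrist.png

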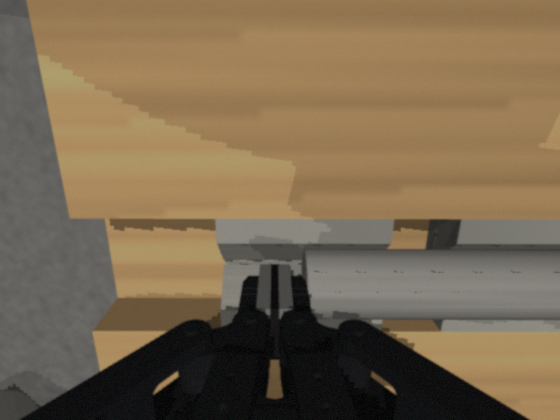

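View pics/e_scene.png

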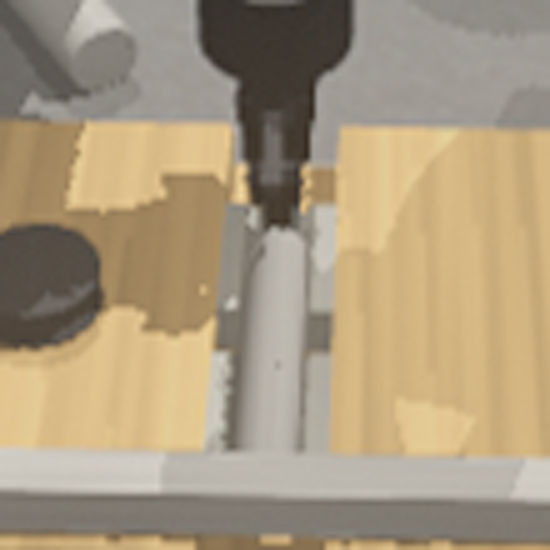

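```bash
python3 -m crank '[[[0,-0.004,0,0,0,0],[0,-0.012,0,0,0,0],[0,-0.012,0,0,0,0]]]'; python3 - <<'E'
from barpose import *
barpose(("scene",),yr=(-30,25),zr=(44,74),xr=(-58,113.5),tag="f")
im,d=r.snapshot("wrist"); cv2.imwrite("pics/f_wrist.png",im); c=r.get_calibration("wrist")
P=cloud(c,d); cs,sn=np.cos(BY),np.sin(BY); D=P[...,:2]-BO
b=np.stack([cs*D[...,0]+sn*D[...,1],-sn*D[...,0]+cs*D[...,1],P[...,2]],-1)
q=b[(d>0)&(b[...,2]>46)&(b[...,2]<60)&(b[...,1]>-3)&(b[...,1]<20)&(b[...,0]>-57)&(b[...,0]<60)]
print("bar x range",np.percentile(q[:,0],[0,.5,1,5]).round(1), "y",np.percentile(q[:,1],[1,50,99]).round(1))
q=b[(d>0)&(b[...,2]>20)&(b[...,2]<33)&(b[...,1]>12)&(b[...,1]<17)]
cv2.imwrite("pics/f_wristc.png",cv2.resize(im[190:350,190:450],None,fx=3,fy=3,interpolation=cv2.INTER_CUBIC))
E
```

```text
time: 9.78
tool_pos: [497.1, -28.0, 39.8]
tcp_rot: [-179.9, -0.1, 97.7]
ft_force: [-0.5, -0.7, 0.1]
finger_gap: 0.3
t 9.78 tcp [497.1 -28.   39.8] rpy [-1.7994e+02 -6.0000e-02  9.7750e+01] F [-0.5 -0.7  0.1] gap 0.3 board [-72.7   1.3] byaw 90.05
scene N 534 byaw -0.52 near (-45.4, 3.6) mid (29.9, 3.0) far (105.1, 2.3) len 150.6 ztop [53.1 55.9 57.2] boardz 34.5
  px 256 226 270 270
bar x range [-47.1 -46.9 -46.7 -43.2] y [-2.7  7.8 15.4]
```

View pics/f_wristc.png

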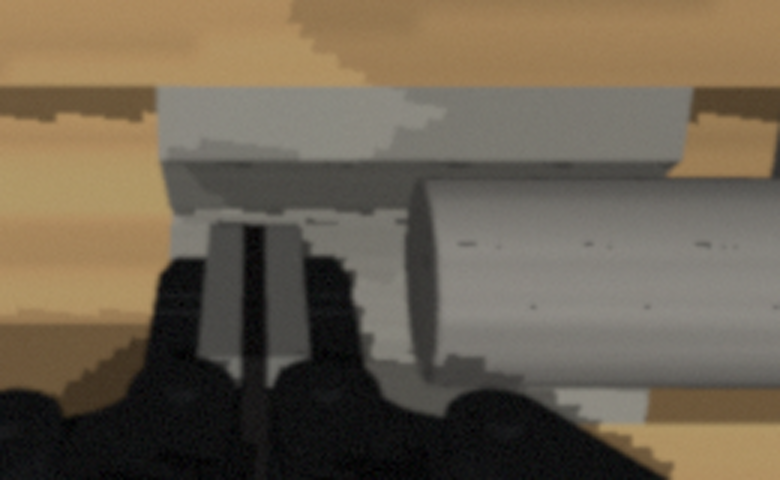

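View pics/f_scene.png

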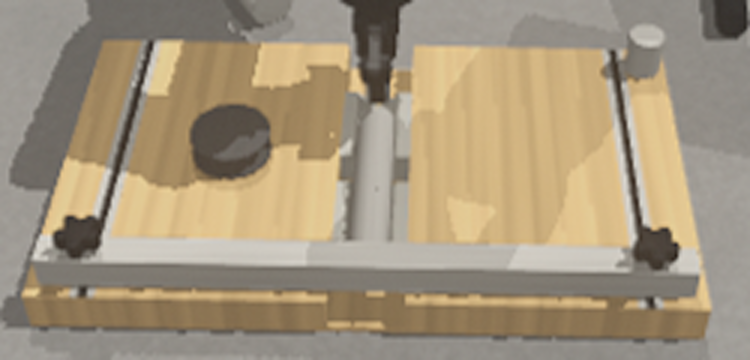

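```bash
python3 - <<'E'
from h import *
c=r.get_calibration("wrist")
f=lambda u,v,z: w2b(ray(c,(190+u/3-.33,190+v/3-.33),z)).round(1)
print("near blk edge",f(157,90,36),f(160,160,36),"far",f(692,90,36),f(680,160,36))
for z in (41,46,50,52): print("bar end side",z,f(422,182,z))
print("bar end near cam top z56", f(437,290,56.6), f(409,280,26), f(432,380,45))
E
```

```text
near blk edge [-86.8  29.7] [-86.7  18.3] far [-7.1 29.8] [-7.4 18.5]
bar end side 41 [-47.4  17.1]
bar end side 46 [-48.3  19.4]
bar end side 50 [-49.   21.3]
bar end side 52 [-49.4  22.2]
bar end near cam top z56 [-47.2   8.1] [-46.   -8.3] [-44.8 -14.7]
```

```bash
python3 -m crank '[[[0,-0.006,-0.02,0,0,0],[0,-0.010,-0.06,0,0,0],[0,-0.02,-0.11,0,0,0],[0.05,-0.03,-0.15,0,0,0],[0.1,-0.04,-0.18,0,0,0],[0.15,-0.05,-0.18,0,0,0],[0.2,-0.05,-0.18,0,0,0],[0.2,-0.05,-0.18,0,0,0]]]'; python3 - <<'E'
from barpose import *
barpose(("scene","top"),yr=(-30,25),zr=(44,74),xr=(-70,112.5),tag="g")
im=cv2.imread("pics/g_top.png"); cv2.imwrite("pics/g_topc.png",cv2.resize(im[100:250,190:400],None,fx=3.5,fy=3.5,interpolation=cv2.INTER_CUBIC))
for t in ("spool","offcut"): 
    l=r.landmark_of(t,"scene"); print(t,l[:1])
E
```

```text
time: 10.88
tool_pos: [420.7, 166.2, 220.5]
tcp_rot: [180.0, -0.1, 98.0]
ft_force: [0.1, -0.1, 0.4]
finger_gap: 0.0
t 10.88 tcp [420.7 166.2 220.5] rpy [ 1.7997e+02 -1.1000e-01  9.8030e+01] F [ 0.1 -0.1  0.4] gap 0.0 board [-122.5  204.1] byaw 90.33
scene N 536 byaw 0.56 near (-45.1, 2.1) mid (29.3, 2.9) far (103.7, 3.6) len 148.8 ztop [53.  56.1 57.2] boardz 34.6
  px 256 226 270 270
top N 510 byaw 0.21 near (-45.7, -0.4) mid (32.7, -0.1) far (111.0, 0.2) len 156.7 ztop [54.5 58.5 60.5] boardz 36.2
  px 280 134 296 186
spool [{'pixel': [217.4, 239.6], 'conf': 0.92}]
offcut [{'pixel': [352.8, 212.3], 'conf': 0.69}]
```

View pics/g_topc.png

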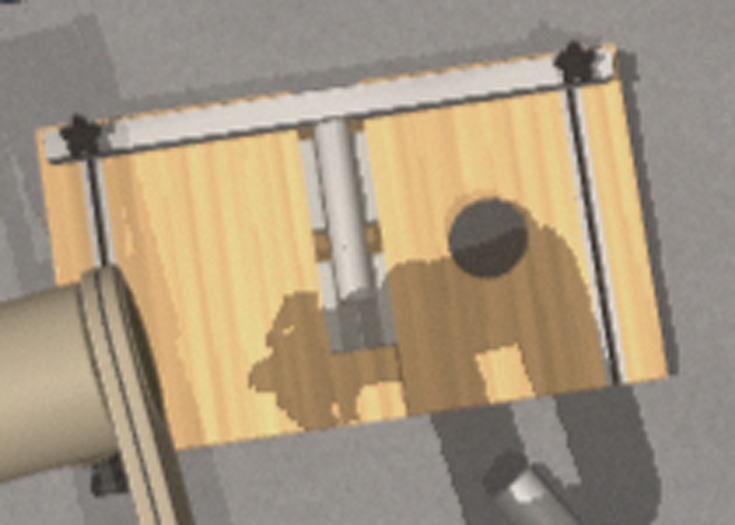

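View pics/g_scene.png

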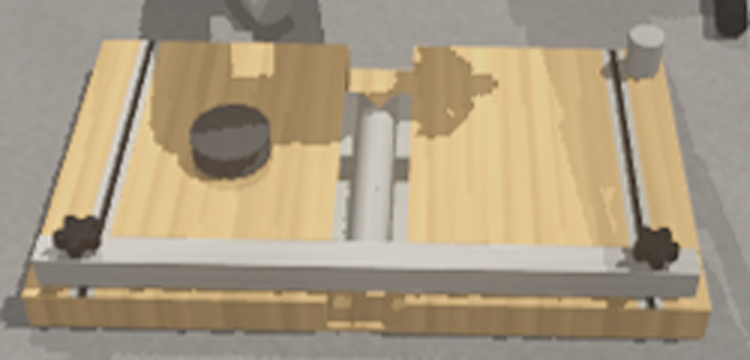

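The top crop shows the bar lying in the V-blocks, with its far end at the fence at crop (330,120). The spool and offcut haven't moved and the arm is clear.

```bash
python3 - <<'E'
from h import *
st(); print(r.hand_in())
E
```

```text
t 11.07 tcp [421.6 162.5 220.1] rpy [-1.7998e+02 -3.0000e-02  9.7710e+01] F [ 0.1  0.7 -0.6] gap -0.5 board [-122.1  200.2] byaw 90.01
the job is handed in; nothing more can be done
None
```

The bar is lying in the V-blocks, up against the fence, and I handed the job in at 11.1 s. I rolled the plain aluminium bar across the board with the sides of the open fingers until it dropped in. Then I closed the gripper, pushed the bar's near end with the outside of the fingers until it met the fence, and backed away.

**Last checks:**
- **In the V:** the bar's top is about 56 to 58 mm high (expected 56.6), and it is within about half a degree of parallel to the V.
- **Against the fence:** the near end is at board x of about -45.1 mm (scene camera) and -45.7 mm (top camera), and the target is -45. The push met about 10 N at the fence. I did not make a second contact check.
- **Surroundings:** the spool and offcut look unmoved, the arm is clear and the wrist force is back near zero.

**Not as planned or not fully explained:**
- The first slow push with both fingers rolled the bar without straightening it. A quicker push of about 0.13 m/s near its far end took it from about 10° askew to 5°, and the V did the rest.
- The wrist camera first put the near end at about -47 mm. It read the V-block edges about 2 mm off as well, which puts the end at about -45.
- The scene camera puts the bar about 3 mm left of the V's centre line, while the top camera has it centred. I put this down to calibration.
- The final push also showed about 7 N upward on the fingers, probably friction on the end face; it went away when I backed off.

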